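# Nest three clay pots

## Task

Nest the three tall clay flower pots to store them: leave the largest where it stands, put the middle one into it first, then the smallest into the middle one. Each must sit upright and fully down, with its thick collar resting on the rim of the pot below; set the pots in, do not drop them.

Things in the scene. Friction and masses are not known exactly. Their poses are not given: they have to be found in the camera images.
- pot_large: Largest of three upright round terracotta pots: 95 mm tall, foot 56 mm diameter; collar (thick outer band, top 30 mm) 82 mm. Open mouth 58 mm inner diameter, narrowing to 46 at the inner floor 6 mm up. Origin: centre of the underside, z up out of the mouth. 0.45 kg. (A low clay pan, 102 mm across and 40 mm tall, stands nearby and is not one of the three.)
- pot_medium: Middle pot, same shape: 80 mm tall, foot 38 mm diameter, 53 under the collar; collar (top 30 mm) a 66 mm cylinder, to be grasped across. Mouth 46 mm inner diameter, narrowing to 30 at the floor. Origin: centre of the underside, z up. About 0.22 kg. Nested, its collar stands wholly above the largest pot's rim and its origin is 45 mm above that pot's origin.
- pot_small: Smallest pot, same shape: 70 mm tall, foot 28 mm diameter, 41.5 under the collar; collar (top 30 mm) a 52 mm cylinder, to be grasped across. Mouth 34 mm inner diameter. Origin: centre of the underside, z up. About 0.12 kg. Nested, its collar stands wholly above the middle pot's rim and its origin is 40 mm above that pot's origin.

How it is judged:
By the outcome, as a careful person would: the job done as asked, in the order asked, and still so for the second after the job is handed in, with the robot touching nothing.
It also fails if it takes over 54 s, if anything falls off the work surface, if the arm or the gripper's body presses on something with over 40 N, if the wrist force passes 120 N, or if a joint passes its speed limit or range.

## Robot

A 6-joint arm with a two-finger parallel gripper is mounted at the origin on a cart in front of the work surface, level with it; the furniture and walls round the work are solid. World frame = base frame: x ahead of the robot, y to its left, z up, the work surface at z = 0. Lengths are in m, angles in degrees, forces in N, time in s.
With the tool pointing down it reaches from about 0.35 to 0.925 m from the base axis. Payload 6.4 kg.
Tool frame: the origin (TCP) lies at the very end of the fingers, on their centre line; the grasp point (between the pads) lies 19 mm behind it; z points along the fingers, y is the line along which they close (so a half turn about z gives the same grasp; the last joint's range is limited). The gripper opens to 94 mm and grips with 3 to 60 N. Pads are 16 mm wide; open, the fingers measure 119 mm over their backs; the gripper's body (75 mm by 177 mm) begins 78 mm behind the grasp point.
Start: joints at [66.343, 14.043, 89.255, -0, 76.702, -9.975], TCP at [0.154, 0.632, 0.205] pointing down, gripper open.
Joint ranges: [-179.41, 179.41], [-58.25, 129.5], [7.25, 145.43], [-54.29, 234.29], [11.92, 165.04], [-157.13, 157.13]. Speed limits (degrees/s): [147.25, 147.25, 180, 180, 180, 180].

## Interface

Orientations are given as [roll, pitch, yaw] about the fixed x, y, z axes, in that order (R = Rz(yaw) Ry(pitch) Rx(roll)).
In Python, from rig import env gives the robot as it stands.
- The arm moves only by the tool shift_gripper, called in YAML: its name, and indented under it one key for each argument. Schema: {"type":"object","properties":{"increments":{"type":"object","properties":{"plan":{"type":"array","items":{"type":"array","items":{"type":"number"},"minItems":4,"maxItems":4},"minItems":1,"maxItems":10}},"additionalProperties":false,"required":["plan"]},"aperture":{"type":"number"},"only":{"type":"string"},"quiet":{"type":"boolean"},"lines":{"type":"string"}},"required":["increments"],"additionalProperties":false}. increments is an object whose key "plan" holds a list of rows, 1 to 10 of them, each of 4 numbers: dx, dy, dz in m, then a turn about the tool's z in degrees; each row is the pose to reach, as a shift and turn from the pose commanded when the call began, along the tool's axes at that moment; what a row does not reach only later rows make up. A row lasts 1/8 s, in which the tool goes at most 0.0625 m and 10.7 degrees, less where a joint would pass 70% of its speed; a pose out of reach is approached as far as the arm can. aperture is the finger opening in m, set as the call begins (left out keeps the last). The fingers move at their own pace and stop on an object; the grip force is fixed at half the most. Time passes only in rows, so rows that do not move let the fingers close. The tool returns the time, the measured TCP pose, the force, the opening and the grip force at its end. only (a regular expression) keeps the lines of the reply that match it, lines (a string "A,B") keeps lines A to B, and quiet returns only ok. Input that does not fit is refused with a message, and nothing moves.
- env.read_state(): the state, without advancing time (a new reading comes with each control period).
- env.read_camera(name): name is "scene" or "top" or "wrist"; returns the picture (420x560x3 uint8, red, green, blue); there is no depth.
- env.calibration(name): a dict with "mtx" (3x3 intrinsics, pixels), "R" (3x3) and "t" (3): a world point X has camera coordinates R X + t; the wrist camera has in their place "T_tool_cam" (4x4, takes a point from camera to tool coordinates, whose origin is the TCP and whose axes are the flange's). Camera axes: x right, y down, z forward; pixel columns grow to the right and rows downward; lengths in m; the calibration is good to about 2 mm. A picture is of the moment at which its call begins: read the wrist's pose just before it. calibration takes no time and is no camera call.
- env.finish_job(): hands the job in; it is judged then, once.
The state is a dict: "time": time; "joint_positions": joint angles; "joint_velocities": joint speeds; "effort": joint torques, N m; "tcp_pos": TCP position; "tool_rot": TCP orientation; "contact_force": force on the tool from outside, world axes, zero at the start; "wrist_torque": the same for the moment, N m; "grip_width": finger opening in m; "grip_force": force on a finger pad.
Only numpy, scipy, OpenCV 4.12 (cv2) and the standard library are available. Lean on these libraries where they do the work, as an engineer would, in place of code of your own. Each camera call takes 0.05 s, during which the arm holds its last target. There are 200 camera calls.

## Working session

There is one attempt and no reset: what is moved stays moved. The work goes in short steps, Python scripts to look and compute and a tool call to move; the robot and the scene stay as the last step left them, time stands still between calls to the robot, and variables do not carry over. Pictures are saved under pics/ and viewed, at most 10 in all, crops included, and the job is handed in when it is done.

```bash
ls; mkdir -p pics; python3 - <<'E'
from rig import env
import cv2,numpy as np
for n in ("scene","top"):
    im=env.read_camera(n); cv2.imwrite(f"pics/{n}0.png",im[:,:,::-1]); c=env.calibration(n); print(n,np.round(c["mtx"],1).tolist(),np.round(c["R"],4).tolist(),np.round(c["t"],4).tolist())
s=env.read_state();print(s["time"],s["tcp_pos"],s["tool_rot"],s["grip_width"])
print(env.calibration("wrist"))
E
```

```text
pics
rig.py
scene [[447.3, 0.0, 282.9], [0.0, 447.3, 208.5], [0.0, 0.0, 1.0]] [[0.6814, -0.7318, 0.0139], [-0.5303, -0.5068, -0.6797], [0.5044, 0.4558, -0.7333]] [-0.2048, 0.4248, 0.5065]
top [[401.8, 0.0, 275.9], [0.0, 401.8, 215.7], [0.0, 0.0, 1.0]] [[0.0146, -0.9999, 0.008], [-0.9892, -0.0156, -0.1457], [0.1458, -0.0058, -0.9893]] [0.2115, 0.5294, 0.8293]
0.1 [0.15355798 0.63106963 0.20450197] [-1.79906084e+02 -1.32475258e-02  1.66317544e+02] 0.09439356586585412
{'mtx': array([[329.34891683,   0.        , 283.57130841],
       [  0.        , 329.34891683, 209.80249298],
       [  0.        ,   0.        ,   1.        ]]), 'T_tool_cam': array([[ 3.40489834e-04, -9.70174969e-01, -2.42405475e-01,
         6.91263636e-02],
       [ 9.99999872e-01,  2.39459890e-04,  4.46243215e-04,
        -1.40667621e-04],
       [-3.74887609e-04, -2.42405596e-01,  9.70174926e-01,
        -1.78854955e-01],
       [ 0.00000000e+00,  0.00000000e+00,  0.00000000e+00,
         1.00000000e+00]])}
```

View pics/top0.png

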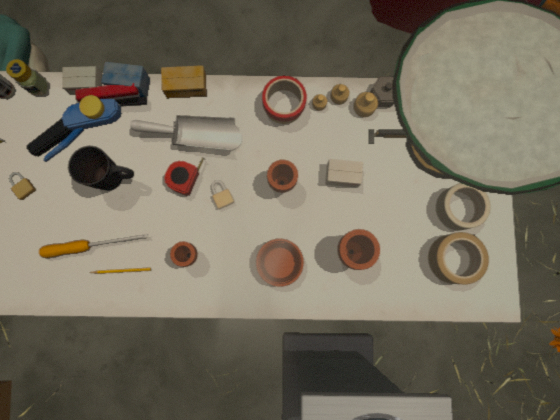

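View pics/scene0.png

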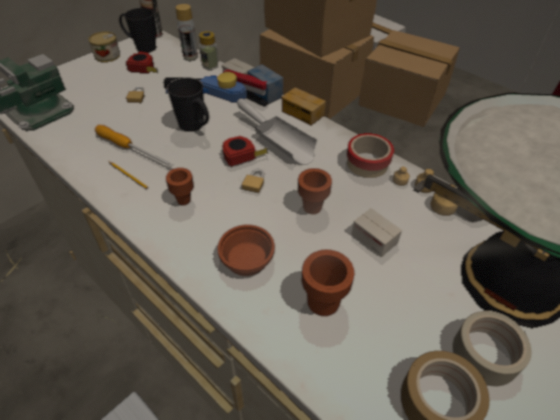

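The top view shows the large pot at about (359,249), medium (282,176), small (183,254) and the pan (280,262). A lamp hangs at the upper right. The scene view agrees. I'll enlarge the crops to measure the rims.

```bash
cat > h.py <<'E'
import numpy as np,cv2
from rig import env
def ray(n,uv,z):
    c=env.calibration(n);R,t=np.array(c["R"]),np.array(c["t"]);C=-R.T@t
    d=R.T@np.linalg.inv(c["mtx"])@np.array([*uv,1.]);return C+d*(z-C[2])/d[2]
def proj(n,X):
    c=env.calibration(n);p=(np.array(c["R"])@np.atleast_2d(X).T).T+c["t"];p=p@np.array(c["mtx"]).T;return p[:,:2]/p[:,2:]
def circ(c,r,z):
    a=np.linspace(0,2*np.pi,60);return np.c_[c[0]+r*np.cos(a),c[1]+r*np.sin(a),0*a+z]
E
python3 - <<'E'
from h import *
im=cv2.imread("pics/top0.png");sc=cv2.imread("pics/scene0.png")
P={"L":((359,249),.095,.041),"M":((282,176),.080,.033),"S":((183,254),.070,.026)}
tiles=[]
for k,(uv,z,r) in P.items():
    X=ray("top",uv,z);print(k,X.round(4))
    row=[]
    for n,I in(("top",im),("scene",sc)):
        pr=proj(n,circ(X,r,z));c=proj(n,X)[0].round().astype(int)
        x0,y0=c-30
        cr=cv2.resize(I[y0:y0+66,x0:x0+60],None,fx=4,fy=4,interpolation=cv2.INTER_CUBIC)
        cv2.polylines(cr,[((pr-[x0,y0]+.5)*4).round().astype(int)],True,(0,255,0),1)
        row.append(cr)
    tiles.append(np.vstack(row))
cv2.imwrite("pics/c1.png",np.hstack(tiles))
E
```

```text
L [0.4531 0.0531 0.095 ]
M [0.6036 0.2082 0.08  ]
S [0.4391 0.4084 0.07  ]
```

View pics/c1.png

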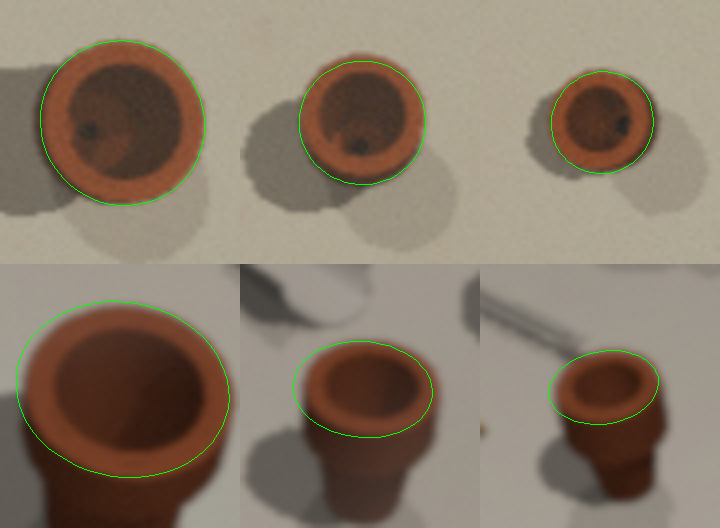

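shift_gripper:
  increments: {"plan":[[-0.2, -0.11, 0, 0], [-0.4, -0.22, 0, 0], [-0.4, -0.22, 0, 0], [-0.4, -0.22, 0, 0], [-0.4, -0.22, 0, 0], [-0.4, -0.22, 0, 0], [-0.4, -0.22, 0, 0], [-0.5, -0.28, 0, 0], [-0.53, -0.3, 0, 0], [-0.54, -0.304, 0, 0]]}

```text
time: 1.35
tcp_pos: [0.6076, 0.2066, 0.205]
tool_rot: [-180.0, -0.0, 166.3]
contact_force: [0.5, 0.0, 0.3]
grip_width: 0.0942
grip_force: 0.0
```

```bash
cat >> h.py <<'E'
from scipy.spatial.transform import Rotation as Ro
def toolT():
    s=env.read_state();T=np.eye(4);T[:3,:3]=Ro.from_euler("xyz",s["tool_rot"],degrees=True).as_matrix();T[:3,3]=s["tcp_pos"];return T,s
def wrist(name):
    T,s=toolT();im=env.read_camera("wrist");cv2.imwrite(name,im[:,:,::-1]);c=env.calibration("wrist");return im[:,:,::-1].copy(),T@c["T_tool_cam"],c["mtx"],T
def wproj(W,K,X):
    p=(np.c_[X,np.ones(len(X))]@np.linalg.inv(W).T)[:,:3]@K.T;return p[:,:2]/p[:,2:]
def wray(W,K,uv,z):
    d=W[:3,:3]@np.linalg.inv(K)@np.array([*uv,1.]);C=W[:3,3];return C+d*(z-C[2])/d[2]
def fit(im,W,K,c0,r,z,hue=16):
    """refine rim centre: maximise mean radial edge strength on the outer rim circle"""
    h=cv2.cvtColor(cv2.GaussianBlur(im,(0,0),1),cv2.COLOR_BGR2LAB)[:,:,1].astype(np.float32)
    best=[]
    for dx in np.arange(-.010,.0101,.0005):
        for dy in np.arange(-.010,.0101,.0005):
            c=np.array(c0[:2])+[dx,dy];v=[]
            for rr in(r-.0025,r+.0025):
                p=wproj(W,K,circ(c,rr,z)).astype(np.float32)
                v.append(cv2.remap(h,p[None,:,0].copy(),p[None,:,1].copy(),cv2.INTER_LINEAR)[0])
            best.append((np.mean(v[0]-v[1]),*c))
    return max(best)
E
python3 - <<'E'
from h import *
im,W,K,T=wrist("pics/w1.png");print(T.round(3).tolist())
b=fit(im,W,K,(.606,.208),.033,.08);print(b)
cv2.polylines(im,[wproj(W,K,circ(b[1:],.033,.08)).round().astype(int)],True,(0,255,0),1)
cv2.imwrite("pics/w1o.png",im)
E
```

```text
[[-0.971, 0.237, -0.001, 0.608], [0.237, 0.971, -0.0, 0.207], [0.001, -0.0, -1.0, 0.205], [0.0, 0.0, 0.0, 1.0]]
(np.float32(15.307032), np.float64(0.608), np.float64(0.2075))
```

View pics/w1o.png

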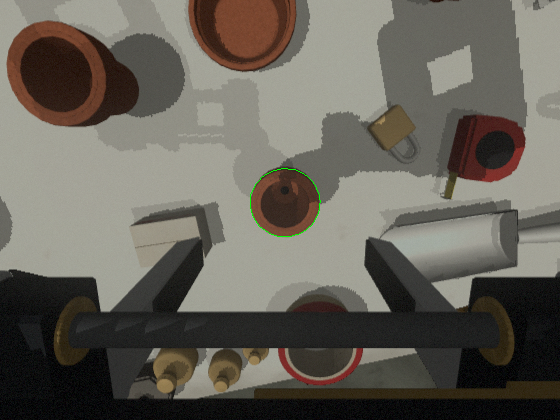

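The green circle lies exactly on the medium rim at (285,202), so M = (0.608, 0.2075). The descent path is clear; next I descend and grip.

```bash
python3 - <<'E'
from h import *
im,W,K,T=wrist("pics/w1.png")
print(fit(im,W,K,(.454,.053),.041,.095))
E
```

```text
(np.float32(34.94282), np.float64(0.444), np.float64(0.0475))
```

shift_gripper:
  increments: {"plan":[[0, 0.001, 0.05, 0], [0, 0.001, 0.1, 0], [0, 0.001, 0.13, 0], [0, 0.001, 0.145, 0], [0, 0.001, 0.151, 0], [0, 0.001, 0.151, 0]]}

```text
time: 2.2
tcp_pos: [0.6073, 0.2098, 0.0554]
tool_rot: [180.0, 0.1, 166.3]
contact_force: [0.4, -0.2, 0.4]
grip_width: 0.0941
grip_force: 0.0
```

shift_gripper:
  increments: {"plan":[[0, 0, 0, 0], [0, 0, 0, 0], [0, 0, 0, 0], [0, 0, 0, 0], [0, 0, 0, 0], [0, 0, 0, 0]]}
  aperture: 0.05

```text
time: 2.95
tcp_pos: [0.6072, 0.2091, 0.055]
tool_rot: [-180.0, 0.0, 166.3]
contact_force: [-0.8, -2.7, 4.6]
grip_width: 0.0666
grip_force: 30.0
```

shift_gripper:
  increments: {"plan":[[0, 0, -0.03, 0], [0, 0, -0.08, 0], [0, 0, -0.13, 0], [0, 0, -0.15, 0], [0.01, -0.04, -0.15, 0], [0.02, -0.08, -0.15, 0], [0.02, -0.11, -0.15, 0], [0.02, -0.12, -0.15, 0], [0.02, -0.12, -0.15, 0]]}

```text
time: 4.08
tcp_pos: [0.5585, 0.0976, 0.2032]
tool_rot: [180.0, -0.1, 166.3]
contact_force: [0.3, 0.1, -2.8]
grip_width: 0.0666
grip_force: 30.0
```

```bash
python3 - <<'E'
from h import *
im,W,K,T=wrist("pics/w2.png");print(T[:3,3])
for c in((.453,.053),(.447,.05)):
    b=fit(im,W,K,c,.041,.095);print(b)
cv2.polylines(im,[wproj(W,K,circ(b[1:],.041,.095)).round().astype(int)],True,(0,255,0),1)
cv2.polylines(im,[wproj(W,K,circ(b[1:],.029,.095)).round().astype(int)],True,(0,255,0),1)
cv2.imwrite("pics/w2o.png",im)
E
```

```text
[0.55848315 0.09763972 0.20323239]
(np.float32(19.1229), np.float64(0.4555), np.float64(0.051500000000000004))
(np.float32(19.1229), np.float64(0.4555), np.float64(0.05150000000000001))
```

View pics/w2o.png

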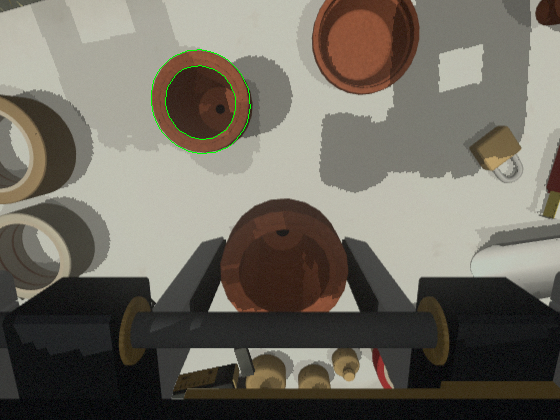

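The held pot is upright at (284,260). Both green circles match the large pot's rim and mouth, so L = (0.4555, 0.0515). Next I measure how M sits in the hand.

```bash
python3 - <<'E'
from h import *
im=cv2.imread("pics/w2.png");T,s=toolT();c=env.calibration("wrist");W=T@c["T_tool_cam"];K=c["mtx"]
for dz in(.023,.025):
    # inner mouth and outer rim
    b=fit(im,W,K,T[:2,3],.033,T[2,3]+dz);o=T[:3,:3].T@np.array([b[1]-T[0,3],b[2]-T[1,3],0]);print(dz,b[0],o.round(4))
d=np.array([.4555,.0515,0])-T[:3,3];d[2]=0;print("tool delta TCP->L",(T[:3,:3].T@d).round(4))
E
```

```text
0.023 8.659619 [ 0.0005 -0.0001  0.    ]
0.025 8.661686 [0.0011 0.0002 0.    ]
tool delta TCP->L [ 0.0893 -0.0697  0.0001]
```

shift_gripper:
  increments: {"plan":[[0.035, -0.025, 0, 0], [0.07, -0.05, 0, 0], [0.085, -0.066, 0, 0], [0.089, -0.07, 0, 0], [0.089, -0.07, 0, 0], [0.089, -0.07, 0, 0], [0.089, -0.07, 0.02, 0], [0.089, -0.07, 0.04, 0], [0.089, -0.07, 0.05, 0], [0.089, -0.07, 0.05, 0]]}

```text
time: 5.38
tcp_pos: [0.4557, 0.0508, 0.1539]
tool_rot: [-180.0, -0.1, 166.3]
contact_force: [-0.1, 0.7, -2.6]
grip_width: 0.0666
grip_force: 30.0
```

```bash
python3 - <<'E'
from h import *
T,s=toolT();d=np.array([.4555,.0515,0])-T[:3,3];print((T[:3,:3].T@d).round(4))
im=env.read_camera("top")[:,:,::-1];c=env.read_camera("scene")[:,:,::-1]
a=cv2.resize(im[200:290,310:410],None,fx=4,fy=4);b=cv2.resize(c[210:330,270:390],(360,360));cv2.imwrite("pics/n1.png",np.hstack([a,b]))
E
```

```text
[1.000e-04 6.000e-04 1.539e-01]
```

View pics/n1.png

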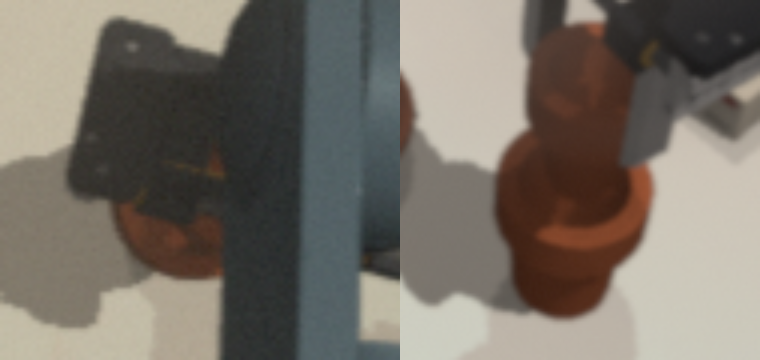

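The medium pot's foot is centred in the large pot's mouth in the scene view. I'll lower it slowly and watch the force.

shift_gripper:
  increments: {"plan":[[0, 0, 0.008, 0], [0, 0, 0.016, 0], [0, 0, 0.024, 0], [0, 0, 0.03, 0], [0, 0, 0.034, 0], [0, 0, 0.034, 0]]}

```text
time: 6.22
tcp_pos: [0.4557, 0.0506, 0.1201]
tool_rot: [-180.0, -0.0, 166.3]
contact_force: [-0.6, 0.2, -3.0]
grip_width: 0.0666
grip_force: 30.0
```

shift_gripper:
  increments: {"plan":[[0, 0, 0.004, 0], [0, 0, 0.008, 0], [0, 0, 0.011, 0], [0, 0, 0.014, 0], [0, 0, 0.016, 0], [0, 0, 0.016, 0]]}

```text
time: 6.98
tcp_pos: [0.4557, 0.0506, 0.1042]
tool_rot: [-180.0, -0.0, 166.3]
contact_force: [-1.2, 0.4, -1.8]
grip_width: 0.0662
grip_force: 30.0
```

shift_gripper:
  increments: {"plan":[[0, 0, 0.001, 0], [0, 0, 0.002, 0], [0, 0, 0.003, 0], [0, 0, 0.003, 0]]}

```text
time: 7.48
tcp_pos: [0.4558, 0.0506, 0.1014]
tool_rot: [-180.0, -0.0, 166.3]
contact_force: [-1.6, 0.6, -1.8]
grip_width: 0.0665
grip_force: 30.0
```

shift_gripper:
  increments: {"plan":[[0, 0, 0.001, 0], [0, 0, 0.001, 0]]}

```text
time: 7.72
tcp_pos: [0.4561, 0.0508, 0.1008]
tool_rot: [180.0, 0.0, 166.3]
contact_force: [-1.8, 1.5, 1.1]
grip_width: 0.0669
grip_force: 30.0
```

shift_gripper:
  increments: {"plan":[[0, 0, 0.001, 0], [0, 0, 0.001, 0], [0, 0, 0.001, 0]]}

```text
time: 8.1
tcp_pos: [0.4566, 0.051, 0.1006]
tool_rot: [179.9, 0.1, 166.3]
contact_force: [-4.4, 2.8, 6.0]
grip_width: 0.0663
grip_force: 30.0
```

shift_gripper:
  increments: {"plan":[[0, 0, 0, 0], [0, 0, 0, 0], [0, 0, 0, 0], [0, 0, 0, 0]]}
  aperture: 0.094

```text
time: 8.6
tcp_pos: [0.4559, 0.0505, 0.0993]
tool_rot: [-180.0, 0.0, 166.3]
contact_force: [-0.6, -0.4, 0.0]
grip_width: 0.0937
grip_force: 0.0
```

shift_gripper:
  increments: {"plan":[[0, 0, -0.02, 0], [0, 0, -0.06, 0], [0, 0, -0.1, 0], [-0.04, 0.03, -0.11, 0], [-0.08, 0.08, -0.11, 0], [-0.09, 0.1, -0.11, 0], [-0.09, 0.1, -0.11, 0]]}

```text
time: 9.48
tcp_pos: [0.5674, 0.1273, 0.2089]
tool_rot: [-180.0, -0.0, 166.4]
contact_force: [0.2, -0.2, -0.8]
grip_width: 0.094
grip_force: 0.0
```

```bash
python3 - <<'E'
from h import *
im,W,K,T=wrist("pics/w3.png")
b=fit(im,W,K,(.4555,.0515),.033,.125);print("M",b);a=fit(im,W,K,(.4555,.0515),.041,.095);print("L",a)
for c,r,z in((b[1:],.033,.125),(a[1:],.041,.095)):cv2.polylines(im,[wproj(W,K,circ(c,r,z)).round().astype(int)],True,(0,255,0),1)
p=wproj(W,K,np.array([[*b[1:],.125]]))[0].astype(int);x0=max(p[0]-80,0);y0=max(p[1]-80,0)
A=cv2.resize(im[y0:y0+160,x0:x0+160],(400,400),interpolation=cv2.INTER_CUBIC)
B=cv2.resize(env.read_camera("scene")[210:330,270:390,::-1],(400,400),interpolation=cv2.INTER_CUBIC)
cv2.imwrite("pics/n2.png",np.hstack([A,B]));print(T[:3,3])
E
```

```text
M (np.float32(11.784245), np.float64(0.4565), np.float64(0.051000000000000004))
L (np.float32(10.341894), np.float64(0.454), np.float64(0.0475))
[0.56740878 0.12726723 0.20886886]
```

View pics/n2.png

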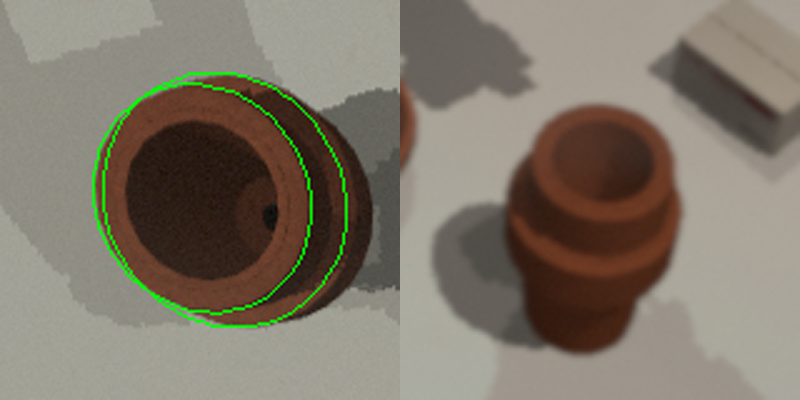

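M sits fully down and upright: its collar rests on the large rim, with M at about (0.4565, 0.051). Now the small pot.

shift_gripper:
  increments: {"plan":[[0.04, 0.05, 0, 0], [0.08, 0.1, 0, 0], [0.12, 0.15, 0, 0], [0.12, 0.15, 0, 0], [0.15, 0.2, 0, 0], [0.18, 0.23, 0, 0], [0.19, 0.243, 0, 0], [0.19, 0.243, 0, 0], [0.19, 0.243, 0, 0]]}

```text
time: 10.7
tcp_pos: [0.4408, 0.4061, 0.2094]
tool_rot: [-180.0, 0.0, 166.2]
contact_force: [0.3, -0.0, -0.2]
grip_width: 0.0942
grip_force: 0.0
```

```bash
python3 - <<'E'
from h import *
im,W,K,T=wrist("pics/w4.png")
b=fit(im,W,K,(.44,.408),.026,.07);print(b,T[:3,3])
d=np.array([b[1],b[2],.045])-T[:3,3];print((T[:3,:3].T@d).round(4))
cv2.polylines(im,[wproj(W,K,circ(b[1:],.026,.07)).round().astype(int)],True,(0,255,0),1)
cv2.imwrite("pics/w4o.png",im)
E
```

```text
(np.float32(15.435531), np.float64(0.441), np.float64(0.41)) [0.44080706 0.40607676 0.20942675]
[0.0008 0.0039 0.1644]
```

View pics/w4o.png

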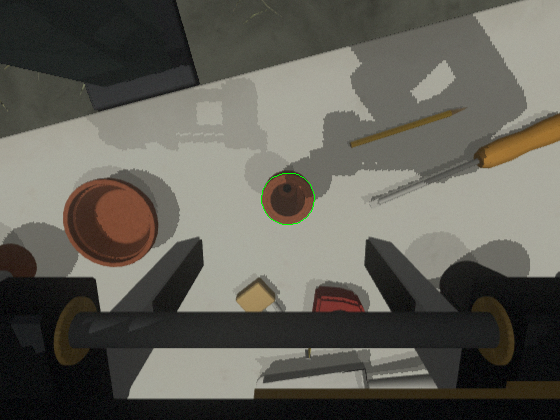

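The circle matches the small rim at (288,198), so S = (0.441, 0.410), and there are no obstacles near the fingers.

shift_gripper:
  increments: {"plan":[[0.001, 0.004, 0.05, 0], [0.001, 0.004, 0.1, 0], [0.001, 0.004, 0.14, 0], [0.001, 0.004, 0.158, 0], [0.001, 0.004, 0.164, 0], [0.001, 0.004, 0.164, 0]]}

```text
time: 11.5
tcp_pos: [0.4409, 0.412, 0.0467]
tool_rot: [179.9, 0.1, 166.3]
contact_force: [-1.0, 1.1, -0.2]
grip_width: 0.094
grip_force: 0.0
```

shift_gripper:
  increments: {"plan":[[0, 0, 0, 0], [0, 0, 0, 0], [0, 0, 0, 0], [0, 0, 0, 0], [0, 0, 0, 0], [0, 0, 0, 0]]}
  aperture: 0.036

```text
time: 12.25
tcp_pos: [0.4399, 0.4116, 0.0455]
tool_rot: [-180.0, 0.0, 166.3]
contact_force: [-0.1, -0.3, 0.2]
grip_width: 0.0514
grip_force: 29.9
```

shift_gripper:
  increments: {"plan":[[0, 0, -0.03, 0], [0, 0, -0.08, 0], [0, 0, -0.13, 0], [0, 0, -0.16, 0], [0, 0, -0.17, 0], [0, 0, -0.17, 0]]}

```text
time: 13.0
tcp_pos: [0.4396, 0.4116, 0.2148]
tool_rot: [-180.0, -0.0, 166.3]
contact_force: [0.3, 0.7, -1.0]
grip_width: 0.0509
grip_force: 29.9
```

```bash
python3 - <<'E'
from h import *
im,W,K,T=wrist("pics/w5.png")
b=fit(im,W,K,T[:2,3],.026,T[2,3]+.025);o=T[:3,:3].T@np.array([b[1]-T[0,3],b[2]-T[1,3],0]);print(b[0],o.round(4))
d=np.array([.4565,.051,0])-T[:3,3];d[2]=0;print("delta",(T[:3,:3].T@d).round(4))
E
```

```text
8.698649 [-0.0004  0.0006 -0.    ]
delta [-1.017e-01 -3.463e-01  1.000e-04]
```

shift_gripper:
  increments: {"plan":[[-0.015, -0.05, 0, 0], [-0.03, -0.1, 0, 0], [-0.045, -0.15, 0, 0], [-0.06, -0.2, 0, 0], [-0.075, -0.25, 0, 0], [-0.09, -0.3, 0, 0], [-0.1, -0.335, 0, 0], [-0.102, -0.346, 0, 0], [-0.102, -0.346, 0, 0], [-0.102, -0.346, 0, 0]]}

```text
time: 14.3
tcp_pos: [0.4568, 0.0524, 0.2149]
tool_rot: [180.0, -0.1, 166.4]
contact_force: [-0.1, -0.1, -1.5]
grip_width: 0.0511
grip_force: 29.9
```

shift_gripper:
  increments: {"plan":[[0, 0, 0.01, 0], [0, 0, 0.02, 0], [0, 0, 0.028, 0], [0, 0, 0.033, 0], [0, 0, 0.033, 0]]}

```text
time: 14.92
tcp_pos: [0.4568, 0.0514, 0.1819]
tool_rot: [-180.0, -0.1, 166.3]
contact_force: [-0.2, 0.3, -0.5]
grip_width: 0.0513
grip_force: 29.9
```

```bash
python3 - <<'E'
from h import *
T,s=toolT();d=np.array([.4565,.051,0])-T[:3,3];print((T[:3,:3].T@d).round(4))
c=env.read_camera("scene")[:,:,::-1]
cv2.imwrite("pics/n3.png",cv2.resize(c[190:330,260:400],(560,560),interpolation=cv2.INTER_CUBIC))
E
```

```text
[ 1.000e-04 -4.000e-04  1.819e-01]
```

View pics/n3.png

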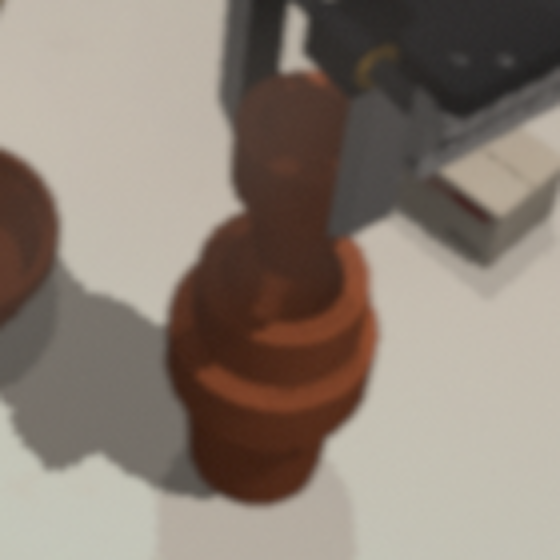

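The small pot's foot is over the centre of the medium mouth. I'll lower it slowly; it should seat at TCP z of about 0.131.

shift_gripper:
  increments: {"plan":[[0, 0, 0.008, 0], [0, 0, 0.016, 0], [0, 0, 0.024, 0], [0, 0, 0.03, 0], [0, 0, 0.033, 0], [0, 0, 0.033, 0]]}

```text
time: 15.72
tcp_pos: [0.457, 0.0514, 0.1493]
tool_rot: [-180.0, -0.0, 166.3]
contact_force: [0.1, -0.3, -1.7]
grip_width: 0.0512
grip_force: 29.9
```

shift_gripper:
  increments: {"plan":[[0, 0, 0.004, 0], [0, 0, 0.008, 0], [0, 0, 0.011, 0], [0, 0, 0.013, 0], [0, 0, 0.014, 0], [0, 0, 0.014, 0]]}

```text
time: 16.48
tcp_pos: [0.4569, 0.0514, 0.1354]
tool_rot: [-180.0, -0.0, 166.3]
contact_force: [-1.1, 0.3, 0.2]
grip_width: 0.0511
grip_force: 29.9
```

shift_gripper:
  increments: {"plan":[[0, 0, 0.001, 0], [0, 0, 0.002, 0], [0, 0, 0.003, 0], [0, 0, 0.003, 0]]}

```text
time: 16.98
tcp_pos: [0.457, 0.0514, 0.1324]
tool_rot: [-180.0, -0.0, 166.3]
contact_force: [-1.7, 0.1, -0.2]
grip_width: 0.0508
grip_force: 29.9
```

shift_gripper:
  increments: {"plan":[[0, 0, 0.001, 0], [0, 0, 0.001, 0], [0, 0, 0.001, 0]]}

```text
time: 17.35
tcp_pos: [0.4571, 0.0513, 0.1314]
tool_rot: [-180.0, -0.0, 166.3]
contact_force: [-0.8, 0.0, 0.2]
grip_width: 0.051
grip_force: 29.9
```

shift_gripper:
  increments: {"plan":[[0, 0, 0.001, 0], [0, 0, 0.001, 0], [0, 0, 0.001, 0]]}

```text
time: 17.73
tcp_pos: [0.4574, 0.0514, 0.1309]
tool_rot: [180.0, 0.0, 166.3]
contact_force: [-2.0, 1.4, 4.1]
grip_width: 0.0511
grip_force: 29.9
```

Contact came at z = 0.1309, as expected, so it is seated. Release, retreat and check.

shift_gripper:
  increments: {"plan":[[0, 0, 0, 0], [0, 0, 0, 0], [0, 0, 0, 0], [0, 0, 0, 0]]}
  aperture: 0.094

```text
time: 18.23
tcp_pos: [0.4571, 0.0513, 0.1304]
tool_rot: [-180.0, 0.0, 166.3]
contact_force: [-0.6, 0.2, 1.8]
grip_width: 0.0879
grip_force: 0.0
```

shift_gripper:
  increments: {"plan":[[0, 0, -0.02, 0], [0, 0, -0.06, 0], [0, 0, -0.09, 0], [-0.04, 0.03, -0.1, 0], [-0.08, 0.08, -0.1, 0], [-0.09, 0.1, -0.1, 0], [-0.09, 0.1, -0.1, 0]]}

```text
time: 19.1
tcp_pos: [0.5686, 0.128, 0.2298]
tool_rot: [-180.0, -0.1, 166.4]
contact_force: [-0.0, 0.0, 1.1]
grip_width: 0.0943
grip_force: 0.0
```

```bash
python3 - <<'E'
from h import *
im,W,K,T=wrist("pics/w6.png")
b=fit(im,W,K,(.457,.0515),.026,.155);print("S",b)
cv2.polylines(im,[wproj(W,K,circ(b[1:],.026,.155)).round().astype(int)],True,(0,255,0),1)
p=wproj(W,K,np.array([[*b[1:],.125]]))[0].astype(int);x0=max(p[0]-80,0);y0=max(p[1]-80,0)
A=cv2.resize(im[y0:y0+160,x0:x0+160],(400,400),interpolation=cv2.INTER_CUBIC)
B=cv2.resize(env.read_camera("scene")[190:330,260:400,::-1],(400,400),interpolation=cv2.INTER_CUBIC)
cv2.imwrite("pics/n4.png",np.hstack([A,B]))
E
```

```text
S (np.float32(12.101432), np.float64(0.458), np.float64(0.051000000000000004))
```

View pics/n4.png

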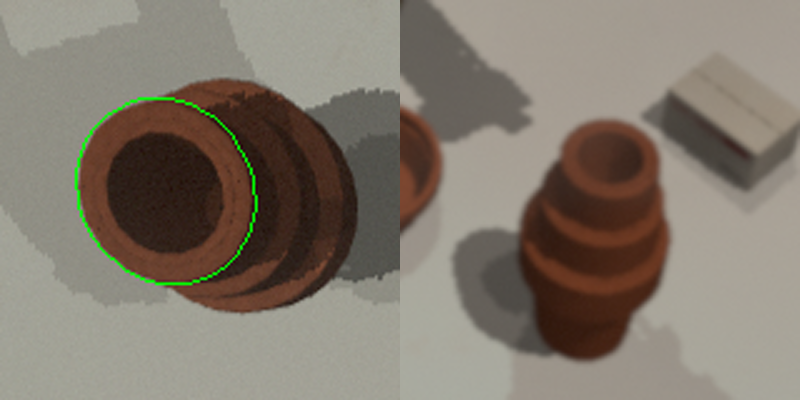

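The three pots are stacked upright and concentric, each collar on the rim below, with the gripper clear.

```bash
python3 -c "
from rig import env
print(env.finish_job())"
```

```text
the job is handed in; nothing more can be done
None
```

The job is handed in at about 19 s: the middle pot went into the largest, then the smallest into the middle one, and the last pictures show all three upright with each collar resting on the rim below and the gripper clear.

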